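Set the reorder tags on the consumables rack

ROBOT

A 7-joint arm with a two-finger parallel gripper is mounted at the origin on a cart in front of the work surface, level with it; the furniture and walls round the work are solid. World frame = base frame: x ahead of the robot, y to its left, z up, the work surface at z = 0. Lengths are in m, angles in rad, forces in N, time in s.
With the tool pointing down it reaches from about 0.425 to 0.875 m from the base axis. Payload 4.7 kg.
Tool frame: the origin (TCP) lies between the finger pads; the fingertips stand 22 mm ahead of it and the grasp point (between the pads) lies 3 mm ahead of it (arm.tcp_to_tips is the z of the fingertips in the tool frame, in m); z points along the fingers, x is the direction in which the jaws open and shut, and the axes are right-handed (so a half turn about z gives the same grasp; the last joint's range is limited). The gripper opens to 87 mm and grips with 3 to 60 N. Pads are 19 mm wide; open, the fingers measure 117 mm over their backs; the gripper's body (75 mm by 190 mm) begins 51 mm behind the grasp point.
Start: joints at [0.014, 0.321, -0.07, 1.45, 0.023, 1.371, -0.057], TCP at [0.65, -0, 0.245] pointing down, gripper open.
Joint ranges: [-2.86, 2.86], [-0.3, 2.09], [-1.38, 1.24], [0.06, 2.45], [-1.56, 4.7], [0.09, 2.05], [-2.69, 2.69]. Speed limits (rad/s): [2.57, 2.57, 3.14, 3.14, 3.14, 3.14, 3.14].

INTERFACE

Orientations are given as a rotation vector (axis times angle).
In Python, from rig import arm gives the robot as it stands. The module is installed in compiled form; this text tells all that it offers.
- The arm moves only by the tool play_rows, never from a script. Its argument "increments" is a list that holds one entry, the list of rows, each a list of 5 numbers: the opening, from 0 (shut) to 1 (fully open), then the shift along the world's x, y, z in cm, then the turn about the world's z in degrees. In form: [[[hand, tx, ty, tz, yaw], ...]]. A call has 1 to 8 rows; each row shifts and turns the commanded pose from where the row before left it; what a row does not reach is not made up. A row lasts 1/12 s, in which the tool goes at most 41.7 mm and 7.16 degrees, less where a joint would pass 70% of its speed; a pose out of reach is approached as far as the arm can. A call is refused whole if a number of a shift passes 4.17 or a number of a turn 7.16, either way. A call with a gripper value outside its range is refused whole. The fingers move at their own pace and stop on an object; "newtons" is the grip in N (left out, the last holds). Time passes only in rows, so rows that do not move let the fingers close. It gives the time, the measured TCP pose, the force and the opening at its end, in the units of the state.
- arm.observe(): the state, without advancing time (a new reading comes with each control period).
- arm.snapshot(name): name is "scene" or "side" or "wrist"; returns a dict with "image" (420x560x3 uint8, red, green, blue), "fx", "fy", "cx", "cy" (pixels), "pose" (4x4, takes a point from camera to world coordinates); the wrist camera has in their place "tool_from_camera" (4x4, takes a point from camera to tool coordinates, whose origin is the TCP and whose axes are the tool frame's). Camera axes: x right, y down, z forward; pixel columns grow to the right and rows downward; lengths in m; the calibration is good to about 2 mm. A picture is of the moment at which its call begins: read the wrist's pose just before it. There is no depth.
- arm.hand_in(): hands the job in, once; it reports no verdict.
The state is a dict: "time_s": time; "q": joint angles; "joint_velocities": joint speeds; "joint_torque": joint torques, N m; "position": TCP position; "eef_rot": TCP orientation; "wrist_force": force on the tool from outside, world axes, zero at the start; "moment": the same for the moment, N m; "width": finger opening in m.
Only numpy, scipy, OpenCV 4.12 (cv2) and the standard library are available. Lean on these libraries where they do the work, as an engineer would, in place of code of your own. Each camera call takes 0.05 s, during which the arm holds its last target.

TASK

The flip tags along the front of the stock rack no longer match the bins directly behind them. Using only a fingertip, gently flip the tags that are wrong, so that every bin filled to the brim has its tag tipped fully back with the ring face to the front, and the bin that has run low has its tag tipped fully forward with the bar face up. Leave tags that are already right as they are, and do not pinch or lift anything or disturb the stock and the things lying about.

Things in the scene. Friction and masses are not known exactly. Their poses are not given: they have to be found in the camera images.
- rack: Aluminium stock rack, fixed, 334 mm wide (y), 158 mm deep (x), front rail 40 mm high. Origin on the worktop under the middle of the tags' hinge line; +x from the rail to the bins behind, +y left as seen from the front, z up. Four tags stand 80 mm apart along the rail (y = +-40, +-120 mm), one before each bin. Rack, tags and bins are turned alike.
- clip_a: Grey clip, 50 mm wide, fixed on the rail, with flip tag a: a white plate 42 mm wide, 3 mm thick, 20 g, its 6 mm thick rolled free edge centred 52 mm from the hinge pin; black raised ring on one face, black raised bar on the other. Origin: middle of the pin, 60 mm above the worktop; axes as the rack's, pin along y. Which clip stands in which place varies.
- tag_a (a joint): Tilt of flip tag a (rad): 0 upright; -1.2 tipped fully forward, away from the bins, 21 degrees above level, bar face up; +0.5 tipped fully back over the bin's front edge, ring face to the front. Hard stops at both. Free hinge: within 0.2 rad of upright the tag may stand, beyond that it falls to the nearer stop. From fully forward, raise its edge as you push: a dead level push jams. 0.2 N turns it.
- clip_b: Grey clip, 50 mm wide, fixed on the rail, with flip tag b: a white plate 42 mm wide, 3 mm thick, 20 g, its 6 mm thick rolled free edge centred 52 mm from the hinge pin; black raised ring on one face, black raised bar on the other. Origin: middle of the pin, 60 mm above the worktop; axes as the rack's, pin along y. Which clip stands in which place varies.
- tag_b (a joint): Tilt of flip tag b (rad): 0 upright; -1.2 tipped fully forward, away from the bins, 21 degrees above level, bar face up; +0.5 tipped fully back over the bin's front edge, ring face to the front. Hard stops at both. Free hinge: within 0.2 rad of upright the tag may stand, beyond that it falls to the nearer stop. From fully forward, raise its edge as you push: a dead level push jams. 0.2 N turns it.
- clip_c: Grey clip, 50 mm wide, fixed on the rail, with flip tag c: a white plate 42 mm wide, 3 mm thick, 20 g, its 6 mm thick rolled free edge centred 52 mm from the hinge pin; black raised ring on one face, black raised bar on the other. Origin: middle of the pin, 60 mm above the worktop; axes as the rack's, pin along y. Which clip stands in which place varies.
- tag_c (a joint): Tilt of flip tag c (rad): 0 upright; -1.2 tipped fully forward, away from the bins, 21 degrees above level, bar face up; +0.5 tipped fully back over the bin's front edge, ring face to the front. Hard stops at both. Free hinge: within 0.2 rad of upright the tag may stand, beyond that it falls to the nearer stop. From fully forward, raise its edge as you push: a dead level push jams. 0.2 N turns it.
- clip_d: Grey clip, 50 mm wide, fixed on the rail, with flip tag d: a white plate 42 mm wide, 3 mm thick, 20 g, its 6 mm thick rolled free edge centred 52 mm from the hinge pin; black raised ring on one face, black raised bar on the other. Origin: middle of the pin, 60 mm above the worktop; axes as the rack's, pin along y. Which clip stands in which place varies.
- tag_d (a joint): Tilt of flip tag d (rad): 0 upright; -1.2 tipped fully forward, away from the bins, 21 degrees above level, bar face up; +0.5 tipped fully back over the bin's front edge, ring face to the front. Hard stops at both. Free hinge: within 0.2 rad of upright the tag may stand, beyond that it falls to the nearer stop. From fully forward, raise its edge as you push: a dead level push jams. 0.2 N turns it.
- bin_gauze: Open grey bin, fixed on the rack, 122 mm deep (x), 78 mm wide, 40 mm high, rim 46 mm above the worktop; front wall 19 mm behind the hinge line, centre 80 mm behind its own tag's hinge. Origin: centre of the underside. Which bin stands where varies. It holds a stack of four flat gauze packs (55x95x9 mm) up to the brim: full.
- bin_cases: Open grey bin, fixed on the rack, 122 mm deep (x), 78 mm wide, 40 mm high, rim 46 mm above the worktop; front wall 19 mm behind the hinge line, centre 80 mm behind its own tag's hinge. Origin: centre of the underside. Which bin stands where varies. It holds six contact lens cases with two screw caps each (72x36x18 mm) in two layers up to the brim: full.
- bin_pads: Open grey bin, fixed on the rack, 122 mm deep (x), 78 mm wide, 40 mm high, rim 46 mm above the worktop; front wall 19 mm behind the hinge line, centre 80 mm behind its own tag's hinge. Origin: centre of the underside. Which bin stands where varies. It holds a stack of four flat eye pad packs (55x95x8 mm) up to the brim: full.
- bin_drops: Open grey bin, fixed on the rack, 122 mm deep (x), 78 mm wide, 40 mm high, rim 46 mm above the worktop; front wall 19 mm behind the hinge line, centre 80 mm behind its own tag's hinge. Origin: centre of the underside. Which bin stands where varies. It holds only one eye-drop bottle (25 mm thick, 80 mm tall, green cap), standing at its rear: run low.
- gauze_top: Top gauze pack of the full stack, loose, 55x95x9 mm. Origin: centre of its underside; not to be moved.
- pads_top: Top eye pad pack of the full stack, loose, 55x95x8 mm. Origin: centre of its underside; not to be moved.
- case_top: Middle lens case of the upper layer, loose, 36x72x18 mm. Origin: centre of its underside; not to be moved.
- drop_last: The one eye-drop bottle left in its bin, loose, 25x25x80 mm. Origin: centre of its underside; not to be moved.
- penlight_1: Bystander: black penlight lying in front of the rack, 114 mm long, 19 mm high. Origin: centre of its underside; not to be moved.
- forceps_1: Bystander: steel forceps lying on the worktop in front of the sink, 115 mm long, 9 mm high. Origin: centre of its underside; not to be moved.
- loupe: Bystander: black loupe standing left of the rack, 32 mm across, 20 mm high. Origin: centre of its underside; not to be moved.

How it is judged:
At the end, for the whole second after the job is handed in: The tag of each of the three full bins rests tipped back (over 0.38 rad past upright), the tag of the bin with the single bottle rests tipped forward (over 1.05 rad past upright), and all four tags are still (under 0.1 rad/s) (((horizontal distance between clip_a and bin_drops below 0.095 m and value of joint tag_a below -1.05 rad) or (horizontal distance between clip_a and bin_drops above 0.095 m and value of joint tag_a above 0.38 rad)) and velocity of joint tag_a between -0.1 and 0.1 rad/s and ((horizontal distance between clip_b and bin_drops below 0.095 m and value of joint tag_b below -1.05 rad) or (horizontal distance between clip_b and bin_drops above 0.095 m and value of joint tag_b above 0.38 rad)) and velocity of joint tag_b between -0.1 and 0.1 rad/s and ((horizontal distance between clip_c and bin_drops below 0.095 m and value of joint tag_c below -1.05 rad) or (horizontal distance between clip_c and bin_drops above 0.095 m and value of joint tag_c above 0.38 rad)) and velocity of joint tag_c between -0.1 and 0.1 rad/s and ((horizontal distance between clip_d and bin_drops below 0.095 m and value of joint tag_d below -1.05 rad) or (horizontal distance between clip_d and bin_drops above 0.095 m and value of joint tag_d above 0.38 rad)) and velocity of joint tag_d between -0.1 and 0.1 rad/s); the robot touches nothing.
It fails at once if a tag that already showed its right face is flipped over ((horizontal distance between clip_a and bin_drops above 0.095 m and value of joint tag_a below -0.3 rad) or (horizontal distance between clip_b and bin_drops below 0.095 m and value of joint tag_b above 0.1 rad) or (horizontal distance between clip_c and bin_drops below 0.095 m and value of joint tag_c above 0.1 rad) or (horizontal distance between clip_d and bin_drops below 0.095 m and value of joint tag_d above 0.1 rad)).
It fails at once if a tag or its clip is pinched or forced (over 15 N between it and the fingers) (contact force between the fingers and clip_a above 15 N or contact force between the fingers and clip_b above 15 N or contact force between the fingers and clip_c above 15 N or contact force between the fingers and clip_d above 15 N).
It fails at once if stock in a bin is lifted, taken or pushed about (over 20 mm) (distance of any of gauze_top, pads_top, case_top, drop_last from where it was at the start of the episode above 0.02 m).
It fails at once if a thing lying about is lifted or shifted (over 30 mm) (distance of any of penlight_1, forceps_1, loupe from where it was at the start of the episode above 0.03 m).
It also fails if it takes over 61 s, if anything falls off the work surface, if the arm or the gripper's body presses on something with over 40 N, if the wrist force passes 120 N, or if a joint passes its speed limit or range.

## Working session

There is one attempt and no reset: what is moved stays moved. The work goes in short steps, Python scripts to look and compute and a tool call to move; the robot and the scene stay as the last step left them, time stands still between calls to the robot, and variables do not carry over. Pictures are saved under pics/ and viewed, and the job is handed in when it is done.

Besides the shell and the picture viewer there is one more tool, called after ">>>" as name(argument=value, ...), one argument or row to a line, values as JSON. play_rows: Moves the arm, as the interface text tells. Its arguments: {"type":"object","properties":{"increments":{"type":"array"},"newtons":{"type":"number"}},"required":["increments"]}

```bash
mkdir -p pics; python3 - <<'E'
from rig import arm
import cv2
s=arm.observe();print(s)
for n in("scene","side","wrist"):
    d=arm.snapshot(n);cv2.imwrite(f"pics/{n}0.png",d["image"][:,:,::-1]);print(n,d["fx"],d["fy"],d["cx"],d["cy"],d.get("pose",d.get("tool_from_camera")).round(4).tolist())
E
```

```text
{'time_s': 0.0, 'q': array([ 0.01412912,  0.32179965, -0.07010795,  1.45170542,  0.02260792,
        1.37079064, -0.05687311]), 'joint_velocities': array([-0.00085624, -0.00091986, -0.00021108, -0.00072641, -0.00235678,
       -0.00072453, -0.00126201]), 'joint_torque': array([-2.58547143e-04, -4.91284704e+01, -4.03903294e-01, -3.12526345e+01,
       -6.40594075e-02,  4.37659642e-02,  1.61017233e-04]), 'position': array([ 6.49475704e-01, -5.54792829e-05,  2.43461553e-01]), 'eef_rot': array([ 3.14149075e+00,  8.26600015e-05, -3.00472772e-03]), 'wrist_force': array([-0.5097674 , -0.12602553, -0.07550678]), 'moment': array([-0.00799217,  0.01416551,  0.00941465]), 'width': 0.0868118350099241}
scene 506.99946969452225 506.99946969452225 279.8131428257284 209.3717702978369 [[0.8412, -0.2726, 0.467, 0.0758], [-0.5408, -0.4267, 0.7249, -0.5758], [0.0016, -0.8623, -0.5063, 0.6233], [0.0, 0.0, 0.0, 1.0]]
side 433.8814430366276 433.8814430366276 285.05386973985844 214.79991630002093 [[-0.8855, -0.2827, 0.3687, 0.1961], [-0.464, 0.5785, -0.6708, 0.9499], [-0.0236, -0.7651, -0.6435, 0.7764], [0.0, 0.0, 0.0, 1.0]]
wrist 332.56279854756644 332.56279854756644 284.6592924809975 205.38952977828828 [[1.0, -0.0007, -0.0002, -0.0007], [0.0007, 0.9697, 0.2443, -0.0661], [0.0, -0.2443, 0.9697, -0.1402], [0.0, 0.0, 0.0, 1.0]]
```

View pics/scene0.png

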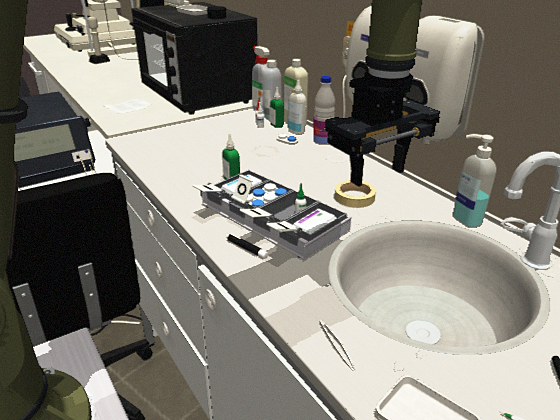

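View pics/side0.png

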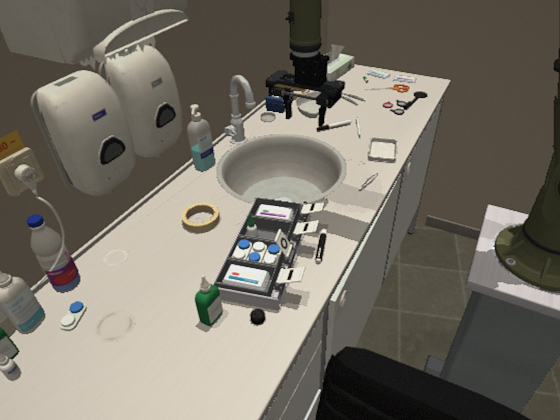

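View pics/wrist0.png

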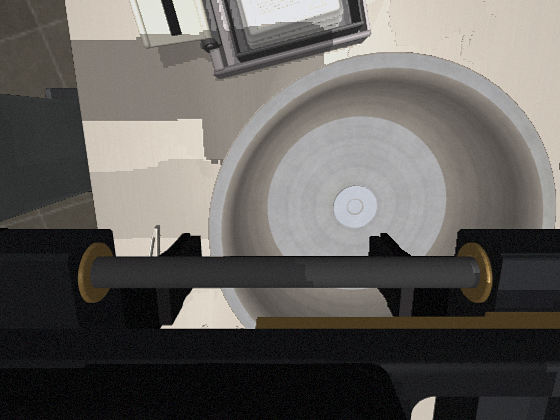

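The scene picture shows the rack around (275,210), with bins of pads, cases, drops and gauze. The tag before the cases is up or back with its ring showing. The others look tipped forward. I'll zoom in.

```bash
python3 - <<'E'
import cv2
a=cv2.imread("pics/scene0.png")[160:270,190:360];cv2.imwrite("pics/z1.png",cv2.resize(a,None,fx=4.5,fy=4.5,interpolation=cv2.INTER_CUBIC))
a=cv2.imread("pics/side0.png")[185:335,190:340];cv2.imwrite("pics/z2.png",cv2.resize(a,None,fx=4,fy=4,interpolation=cv2.INTER_CUBIC))
E
```

```text
(no output)
```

View pics/z1.png

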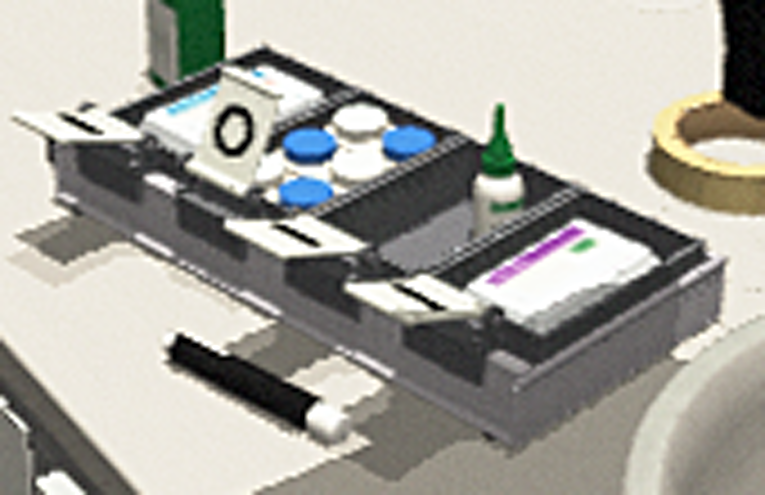

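View pics/z2.png

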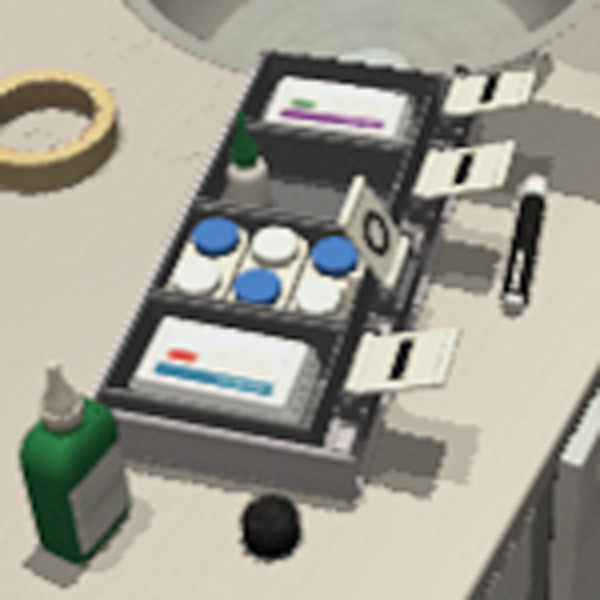

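The order from the left (+y) is a pack bin, cases, drops, a pack bin. Both outer tags (+120 and −120) are forward and wrong. The cases tag is back and the drops tag is forward, so both are right. Next I'll fit the rack pose to the tag corners.

```bash
cat > fit.py <<'E'
from rig import arm
import cv2,numpy as np
from scipy.optimize import least_squares
S=arm.snapshot("scene");D=arm.snapshot("side")
def proj(c,P):
    T=np.linalg.inv(c["pose"]);p=P@T[:3,:3].T+T[:3,3];return np.c_[c["fx"]*p[:,0]/p[:,2]+c["cx"],c["fy"]*p[:,1]/p[:,2]+c["cy"]]
def tagpt(y0,dy,th,r=.055): return [r*np.sin(th),y0+dy,.06+r*np.cos(th)]
def W(t,P):
    c,s=np.cos(t[2]),np.sin(t[2]);P=np.array(P);return P@np.array([[c,-s,0],[s,c,0],[0,0,1]]).T+[t[0],t[1],0]
F=[tagpt(y,d,-1.2) for y in(.12,-.04,-.12) for d in(.021,-.021)]
sc=np.array([(12,117),(65,140),(228,222),(285,250),(348,285),(402,320)])/4.5+[190,160]
si=np.array([(440,383),(462,329),(500,188),(514,143),(525,105),(535,70)])/4+[190,185]
r=least_squares(lambda t:np.r_[(proj(S,W(t,F))-sc).ravel(),(proj(D,W(t,F))-si).ravel()],[.6,.35,0],loss='soft_l1')
t=r.x;np.save("rack.npy",t)
E
cat > a.py <<'E'
from fit import *
print(t,np.degrees(t[2]),r.fun.reshape(-1,2).round(1).tolist())
print(W(t,[[0,y,0] for y in(.12,.04,-.04,-.12)]).round(4))
for n,c,(x0,y0,x1,y1) in(("s",S,(190,160,360,270)),("d",D,(190,185,340,335))):
    k=4;a=cv2.resize(c["image"][y0:y1,x0:x1,::-1],None,fx=k,fy=k,interpolation=cv2.INTER_CUBIC)
    def poly(P,col): cv2.polylines(a,[((proj(c,W(t,P))-[x0,y0]+.5)*k).astype(int)],True,col,1)
    for y in(.12,-.04,-.12): poly([tagpt(y,.021,-1.2),tagpt(y,-.021,-1.2),tagpt(y,-.021,-1.2,.012),tagpt(y,.021,-1.2,.012)],(0,0,255))
    for th,col in((.5,(0,0,255)),(0.1,(255,0,0))): poly([tagpt(.04,.021,th),tagpt(.04,-.021,th),tagpt(.04,-.021,th,.012),tagpt(.04,.021,th,.012)],col)
    poly([[.019,.159,.046],[.019,-.159,.046],[.141,-.159,.046],[.141,.159,.046]],(0,255,0))
    cv2.imwrite(f"pics/ov_{n}.png",a)
E
python3 a.py
```

```text
[0.54894272 0.27760603 0.23540903] 13.487943672854328 [[-0.5, -0.7], [-0.7, 0.2], [-1.6, 0.4], [-0.6, 1.4], [-1.6, 0.4], [1.5, 0.4], [-0.2, 0.4], [-1.5, -0.3], [-0.4, -0.6], [-0.6, -0.6], [-0.5, -0.8], [-0.0, -2.1]]
[[0.521  0.3943 0.    ]
 [0.5396 0.3165 0.    ]
 [0.5583 0.2387 0.    ]
 [0.5769 0.1609 0.    ]]
```

View pics/ov_s.png

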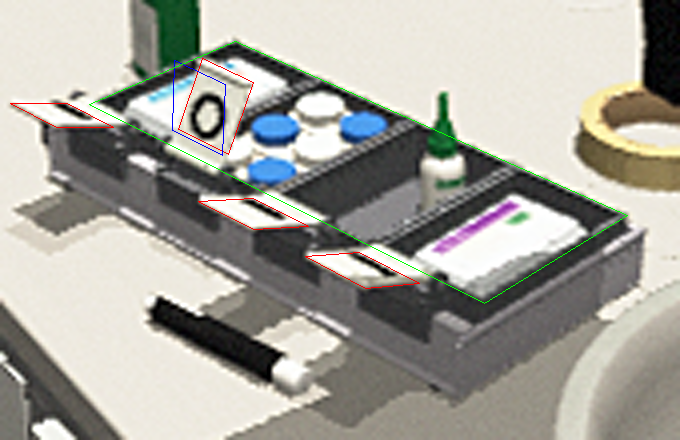

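View pics/ov_d.png

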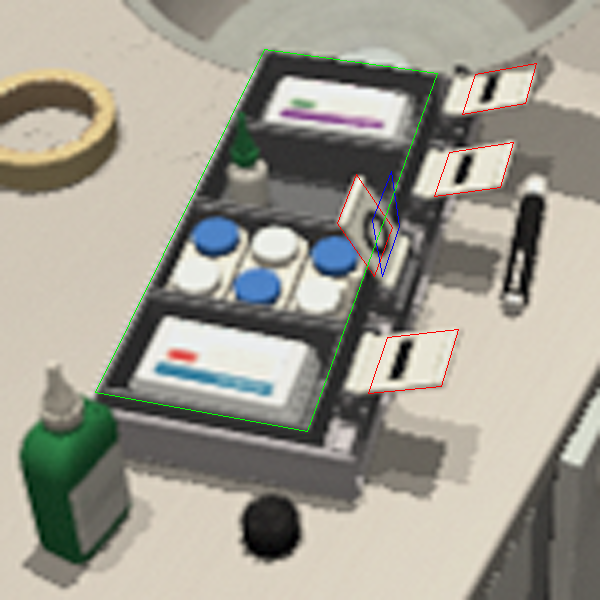

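The overlay fits: residuals are about 1 px, and the cases tag matches 0.5 rad. I'll close the jaws, turn to the rack's yaw, and move in front of the right tag.

>>> play_rows(
  increments=[
    [[0, -2.6, 2.35, -0.7, 2.25], [0, -2.6, 2.35, -0.7, 2.25], [0, -2.6, 2.35, -0.7, 2.25], [0, -2.6, 2.35, -0.7, 2.25], [0, -2.6, 2.35, -0.7, 2.25], [0, -2.5, 2.35, -0.7, 2.25], [0, 0, 0, 0, 0], [0, 0, 0, 0, 0]],
  ],
  newtons=5,
)

```text
time_s: 0.92
position: [0.4936, 0.1426, 0.2025]
eef_rot: [3.119, 0.375, -0.0]
wrist_force: [1.1, -1.1, -0.1]
width: 0.0417
```

```bash
cat > look.py <<'E'
import sys
from rig import arm
import cv2,numpy as np
s=arm.observe();t=np.load("rack.npy")
c,sn=np.cos(t[2]),np.sin(t[2]);d=s["position"][:2]-t[:2]
print("t",s["time_s"],"rack xy mm",(1e3*np.array([c*d[0]+sn*d[1],-sn*d[0]+c*d[1]])).round(1),"tip z",round(1e3*s["position"][2]-22,1),"F",s["wrist_force"].round(2),"w",s["width"],s["eef_rot"].round(3))
n=sys.argv[1]
D=arm.snapshot("side")["image"];S=arm.snapshot("scene")["image"];Wi=arm.snapshot("wrist")["image"]
k=4
a=np.hstack([cv2.resize(D[165:335,190:340],(390,442)),cv2.resize(S[130:270,180:350],(400,329)) if 0 else cv2.copyMakeBorder(cv2.resize(S[130:270,180:350],(400,330)),0,112,0,0,cv2.BORDER_CONSTANT)])
cv2.imwrite(f"pics/{n}.png",a[:,:,::-1]);cv2.imwrite(f"pics/{n}w.png",Wi[:,:,::-1])
E
python3 look.py l1; python3 - <<'E'
import numpy as np
t=np.load("rack.npy")
c,s=np.cos(t[2]),np.sin(t[2])
print(c,s)
E
```

```text
t 0.9167 rack xy mm [ -85.3 -118.4] tip z 180.5 F [ 1.07 -1.12 -0.11] w 0.0416838339234424 [ 3.119  0.375 -0.   ]
0.972419021051621 0.23324075007812653
```

View pics/l1.png

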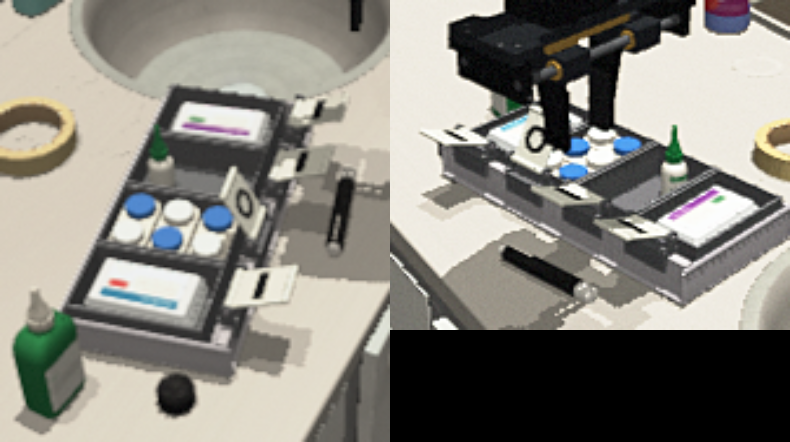

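View pics/l1w.png

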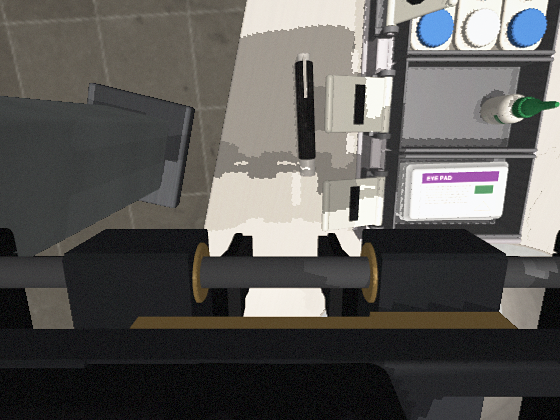

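>>> play_rows(
  increments=[
    [[0, 0, 0, 0, 0], [0, 0, 0, 0, 0], [0, 0, 0, 0, 0], [0, 0, 0, 0, 0], [0, 0, 0, 0, 0], [0, 0, 0, 0, 0], [0, 0, 0, 0, 0], [0, 0, 0, 0, 0]],
  ],
)

```text
time_s: 1.73
position: [0.495, 0.141, 0.2026]
eef_rot: [3.12, 0.369, 0.0]
wrist_force: [0.1, -0.6, -0.4]
width: 0.0002
```

>>> play_rows(
  increments=[
    [[0, 0, 0, -3, 0], [0, 0, 0, -3, 0], [0, 0, 0, -3, 0], [0, 0, 0, -2.8, 0], [0, 0, 0, 0, 0], [0, 0, 0, 0, 0]],
  ],
)

```text
time_s: 2.23
position: [0.4939, 0.1407, 0.0837]
eef_rot: [3.119, 0.369, -0.005]
wrist_force: [0.7, -0.4, 0.2]
width: -0.0
```

```bash
python3 look.py l2
```

```text
t 2.2333 rack xy mm [ -85.4 -120.3] tip z 61.7 F [ 0.74 -0.42  0.18] w -1.1125043319016085e-05 [ 3.119  0.369 -0.005]
```

View pics/l2.png

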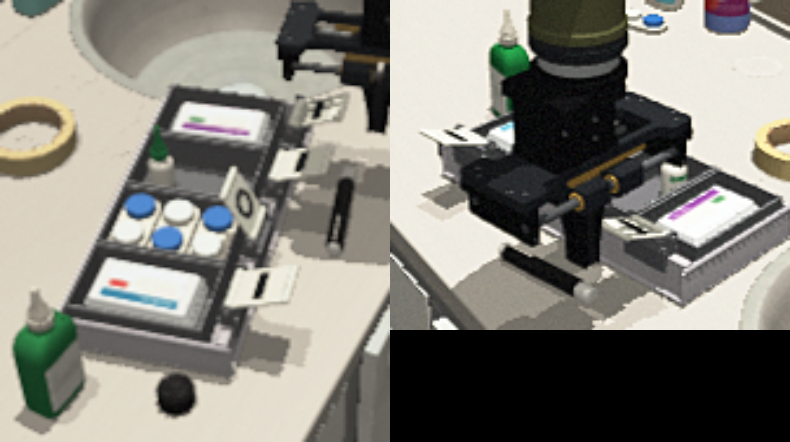

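View pics/l2w.png

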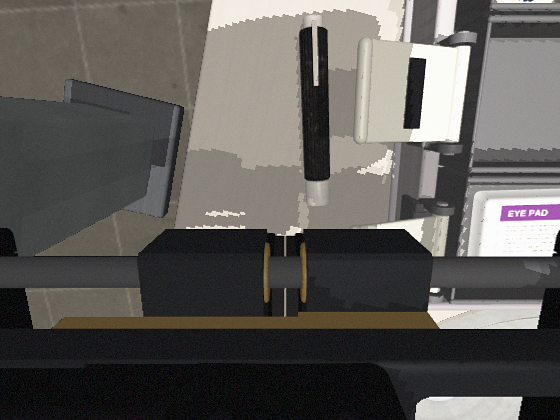

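>>> play_rows(
  increments=[
    [[0, 0.63, 0.15, 0, 0], [0, 0.63, 0.15, 0, 0], [0, 0.29, 0.07, 0.3, 0], [0, 0.29, 0.07, 0.5, 0], [0, 0.29, 0.07, 0.7, 0], [0, 0.29, 0.07, 0.5, 0], [0, 0.29, 0.07, 0.4, 0]],
  ],
)

```text
time_s: 2.97
position: [0.5214, 0.1473, 0.1094]
eef_rot: [3.119, 0.369, -0.003]
wrist_force: [-5.2, -1.0, 3.3]
width: 0.0001
```

```bash
python3 look.py l3
```

```text
t 2.9667 rack xy mm [ -57.1 -120.3] tip z 87.4 F [-5.18 -0.98  3.3 ] w 0.00014348919769868978 [ 3.119e+00  3.690e-01 -3.000e-03]
```

View pics/l3.png

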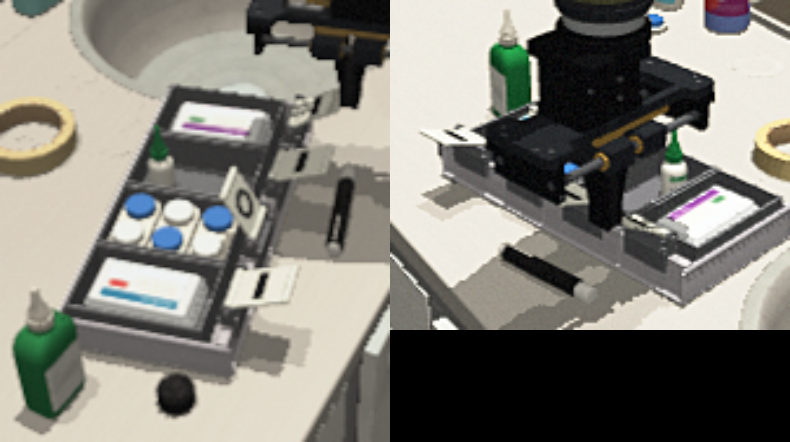

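View pics/l3w.png

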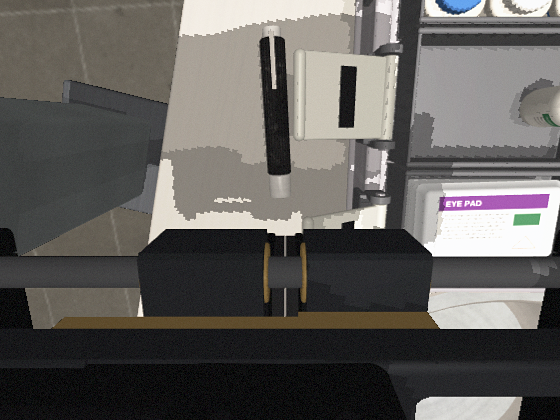

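```bash
python3 - <<'E'
from rig import arm
import cv2
s=arm.observe();print(s["wrist_force"],s["time_s"])
d=arm.snapshot("scene")["image"][170:260,260:360,::-1];a=cv2.resize(d,None,fx=6,fy=6,interpolation=cv2.INTER_CUBIC);cv2.imwrite("pics/q1.png",a)
d=arm.snapshot("side")["image"][160:260,270:370,::-1];a=cv2.resize(d,None,fx=6,fy=6,interpolation=cv2.INTER_CUBIC);cv2.imwrite("pics/q2.png",a)
print(arm.observe()["wrist_force"])
E
```

```text
[-5.37101351 -1.41718368  2.97273609] 3.1167
[-4.86241324 -1.01711626  3.16450619]
```

View pics/q1.png

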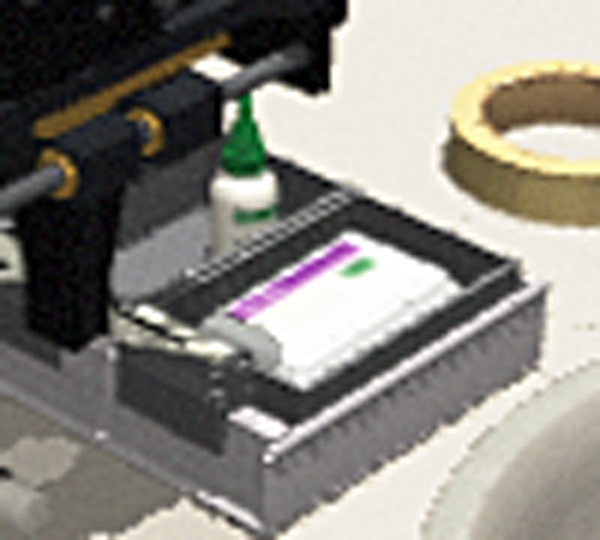

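View pics/q2.png

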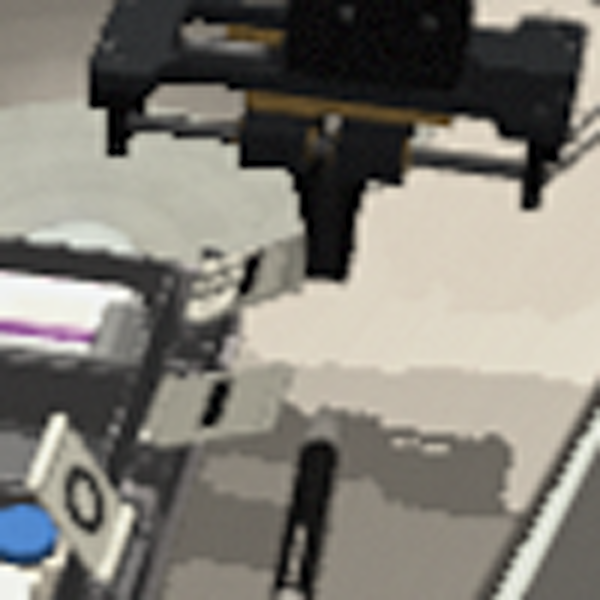

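The fingertip is holding the edge with the tag slightly raised. The force points along the plate, so I was pushing in too much. I'll go mostly up.

>>> play_rows(
  increments=[
    [[0, 0, 0, 0.3, 0], [0, 0, 0, 0.3, 0], [0, 0.05, 0.01, 0.2, 0], [0, 0, 0, 0, 0]],
  ],
)

```text
time_s: 3.55
position: [0.5238, 0.1479, 0.1176]
eef_rot: [-3.119, -0.369, -0.005]
wrist_force: [-0.5, 0.3, 0.3]
width: 0.0002
```

```bash
cat > q.py <<'E'
import sys
from rig import arm
import cv2,numpy as np
s=arm.observe();t=np.load("rack.npy")
c,sn=np.cos(t[2]),np.sin(t[2]);d=s["position"][:2]-t[:2]
print("t",s["time_s"],"rack xy mm",(1e3*np.array([c*d[0]+sn*d[1],-sn*d[0]+c*d[1]])).round(1),"tip z",round(1e3*s["position"][2]-22,1),"F",s["wrist_force"].round(2))
n=sys.argv[1];x0,y0,x1,y1=map(int,sys.argv[2:6]);X0,Y0,X1,Y1=map(int,sys.argv[6:10])
D=arm.snapshot("side")["image"][y0:y1,x0:x1];S=arm.snapshot("scene")["image"][Y0:Y1,X0:X1]
a=np.hstack([cv2.resize(D,(400,400),interpolation=2),cv2.resize(S,(400,400),interpolation=2)])
cv2.imwrite(f"pics/{n}.png",a[:,:,::-1])
E
python3 q.py l4 270 160 370 260 260 160 360 260
```

```text
t 3.55 rack xy mm [ -54.7 -120.3] tip z 95.6 F [-0.53  0.35  0.3 ]
```

View pics/l4.png

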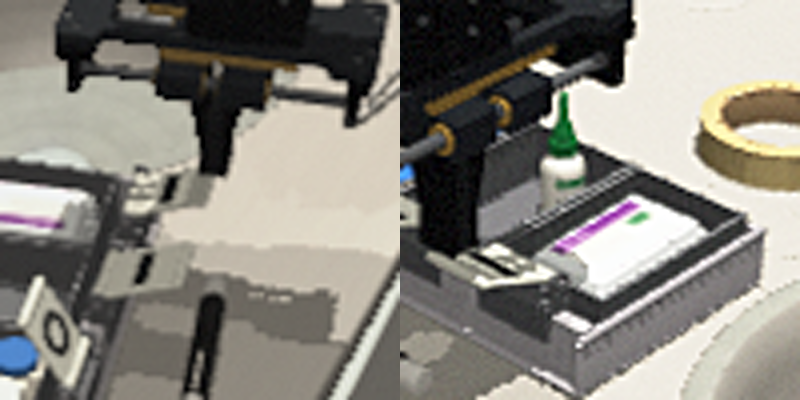

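The tag fell back and the tip is now above its edge. Contact half-width is about 10 mm, not 15, so I rose too early. I'll back off, lower and retry along the true arc.

>>> play_rows(
  increments=[
    [[0, -1.0, -0.24, 0, 0], [0, -1.0, -0.24, 0, 0], [0, 0, 0, -1.7, 0], [0, 0, 0, -1.7, 0], [0, 0.6, 0.14, 0, 0], [0, 0.3, 0.07, 0, 0], [0, 0, 0, 0, 0], [0, 0, 0, 0, 0]],
  ],
)

```text
time_s: 4.32
position: [0.5124, 0.1451, 0.0836]
eef_rot: [-3.119, -0.369, -0.003]
wrist_force: [-0.8, -0.2, -0.4]
width: 0.0005
```

```bash
python3 q.py l5 270 160 370 260 260 160 360 260
```

```text
t 4.3167 rack xy mm [ -66.4 -120.3] tip z 61.6 F [-0.79 -0.19 -0.4 ]
```

View pics/l5.png

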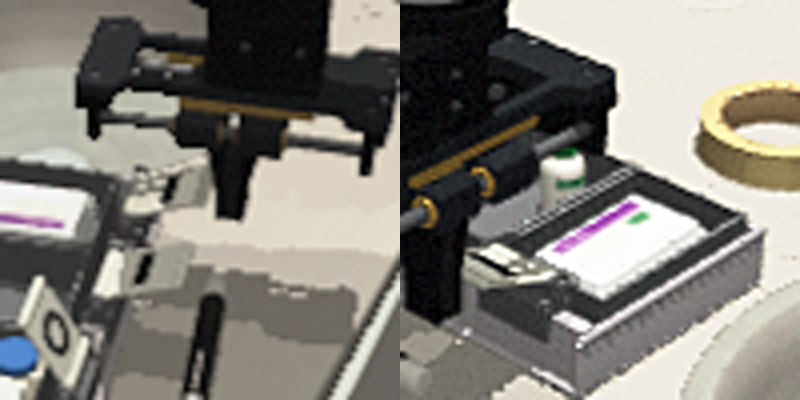

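>>> play_rows(
  increments=[
    [[0, 0.2, 0.05, 0, 0], [0, 0.2, 0.05, 0, 0], [0, 0, 0, 0, 0], [0, 0, 0, 0, 0]],
  ],
)

```text
time_s: 4.75
position: [0.5158, 0.1459, 0.0827]
eef_rot: [-3.12, -0.369, -0.0]
wrist_force: [1.0, 0.2, -0.3]
width: 0.0004
```

>>> play_rows(
  increments=[
    [[0, 0.1, 0.02, 0, 0], [0, 0, 0, 0, 0], [0, 0, 0, 0, 0]],
  ],
)

```text
time_s: 5.0
position: [0.5165, 0.1461, 0.0825]
eef_rot: [3.12, 0.369, -0.0]
wrist_force: [-2.0, 0.3, -0.4]
width: 0.0003
```

>>> play_rows(
  increments=[
    [[0, 0.1, 0.02, 0, 0], [0, 0, 0, 0, 0], [0, 0, 0, 0, 0]],
  ],
)

```text
time_s: 5.25
position: [0.5166, 0.1461, 0.0824]
eef_rot: [3.119, 0.369, -0.003]
wrist_force: [-5.1, -1.1, 3.6]
width: 0.0004
```

```bash
python3 q.py l6 270 160 370 260 260 160 360 260
```

```text
t 5.25 rack xy mm [ -62.1 -120.4] tip z 60.4 F [-5.08 -1.14  3.64]
```

View pics/l6.png

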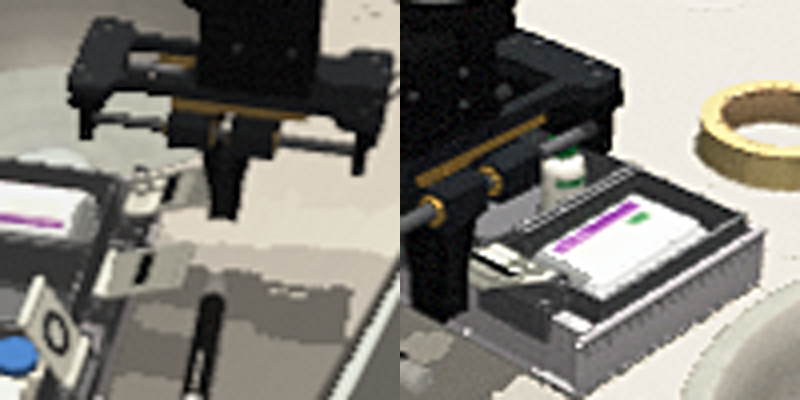

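Contact is confirmed at about 5 N. I'll follow the arc up from here.

>>> play_rows(
  increments=[
    [[0, 0.2, 0.05, 0.5, 0], [0, 0.25, 0.06, 0.46, 0], [0, 0.29, 0.07, 0.43, 0], [0, 0.34, 0.08, 0.4, 0], [0, 0.37, 0.09, 0.36, 0], [0, 0, 0, 0, 0]],
  ],
)

```text
time_s: 5.85
position: [0.5348, 0.1504, 0.1057]
eef_rot: [-3.119, -0.369, -0.009]
wrist_force: [0.2, -0.2, 0.2]
width: 0.0002
```

```bash
python3 q.py l7 270 160 370 260 260 160 360 260
```

```text
t 5.85 rack xy mm [ -43.4 -120.4] tip z 83.7 F [ 0.24 -0.2   0.24]
```

View pics/l7.png

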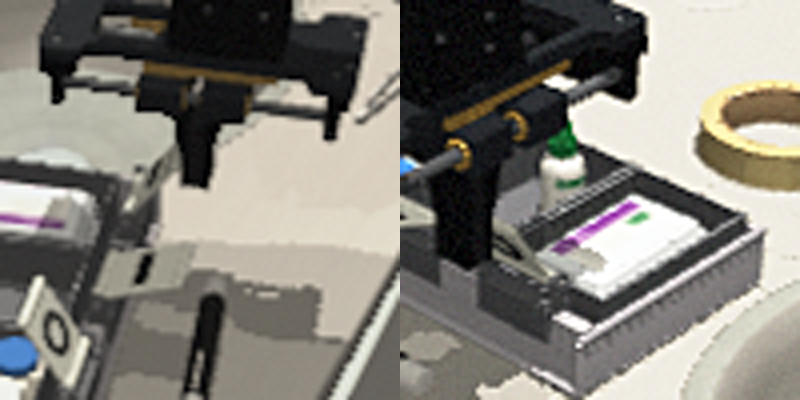

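The tag is raised to about −0.6 rad with near-zero force. I'll continue over the top.

>>> play_rows(
  increments=[
    [[0, 0.43, 0.1, 0.28, 0], [0, 0.45, 0.11, 0.23, 0], [0, 0.48, 0.11, 0.19, 0], [0, 0.49, 0.12, 0.14, 0], [0, 0.5, 0.12, 0.08, 0], [0, 0.5, 0.12, 0.04, 0], [0, 0.5, 0.12, 0, 0], [0, 0.5, 0.12, 0, 0]],
  ],
)

```text
time_s: 6.62
position: [0.5711, 0.1591, 0.1135]
eef_rot: [3.12, 0.369, -0.0]
wrist_force: [-0.7, -0.1, -0.5]
width: 0.0003
```

>>> play_rows(
  increments=[
    [[0, 0.3, 0.07, 0, 0], [0, 0.3, 0.07, 0, 0], [0, 0, 0, 0, 0]],
  ],
)

```text
time_s: 6.87
position: [0.5771, 0.1605, 0.1135]
eef_rot: [-3.12, -0.369, -0.0]
wrist_force: [-0.4, 0.1, 0.1]
width: 0.0003
```

```bash
python3 q.py l8 270 160 370 260 260 160 360 260
```

```text
t 6.8667 rack xy mm [ 1.000e-01 -1.204e+02] tip z 91.5 F [-0.38  0.12  0.12]
```

View pics/l8.png

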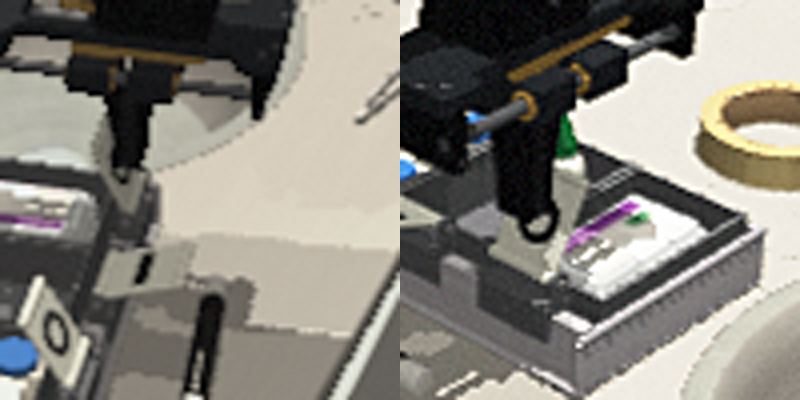

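The right tag is back with its ring showing. Before moving left I'll check where the green bottle stands.

>>> play_rows(
  increments=[
    [[0, -1.9, -0.47, 0, 0], [0, -1.9, -0.47, 0, 0], [0, -1.9, -0.47, 0, 0], [0, -1.9, -0.47, 0, 0], [0, 0, 0, 2, 0], [0, 0, 0, 2, 0], [0, 0, 0, 0, 0]],
  ],
)

```text
time_s: 7.55
position: [0.5024, 0.1422, 0.1577]
eef_rot: [-3.119, -0.369, -0.011]
wrist_force: [1.8, 0.5, -0.1]
width: 0.0003
```

```bash
python3 - <<'E'
from rig import arm
import numpy as np
t=np.load("rack.npy");c,s=np.cos(t[2]),np.sin(t[2])
def ray(cam,u,v,z):
    d=cam["pose"][:3,:3]@[(u-cam["cx"])/cam["fx"],(v-cam["cy"])/cam["fy"],1];o=cam["pose"][:3,3];return o+d*(z-o[2])/d[2]
D=arm.snapshot("side")
p=ray(D,206,318,0);print("base",p)
d=p[:2]-t[:2];print("rack",c*d[0]+s*d[1],-s*d[0]+c*d[1])
# top height above base
T=np.linalg.inv(D["pose"])
for z in(.08,.1,.12,.14):
    q=T[:3,:3]@[p[0],p[1],z]+T[:3,3];print(z,D["fx"]*q[0]/q[2]+D["cx"],D["fy"]*q[1]/q[2]+D["cy"])
E
python3 look.py l9
```

```text
base [0.63364318 0.52566559 0.        ]
rack 0.14022193267221025 0.2214622396671873
0.08 200.53036197198477 294.2385217815679
0.1 199.06309495413552 287.8643461767699
0.12 197.55233276051638 281.30121662906606
0.14 195.99611225911138 274.54060480104124
t 7.6 rack xy mm [ -77.4 -120.9] tip z 134.0 F [-1.15 -0.22 -0.93] w 0.00044021979804973805 [-3.119 -0.369 -0.008]
```

View pics/l9.png

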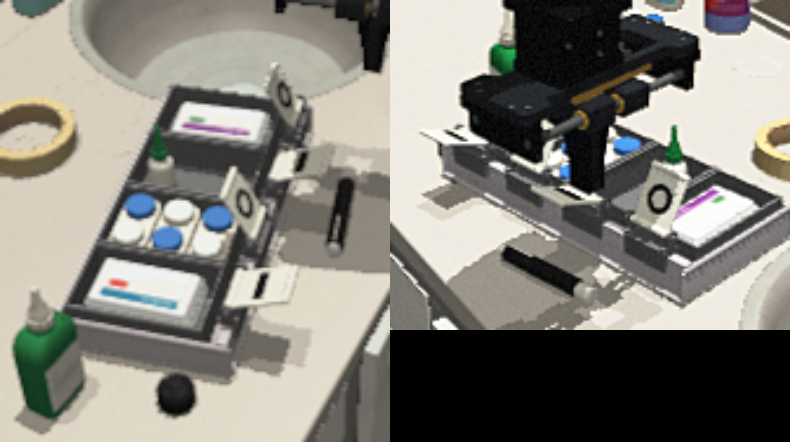

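>>> play_rows(
  increments=[
    [[0, -0.8, 3.35, 0, 0], [0, -0.8, 3.35, 0, 0], [0, -0.8, 3.35, 0, 0], [0, -0.8, 3.35, 0, 0], [0, -0.8, 3.35, 0, 0], [0, -0.8, 3.35, 0, 0], [0, -0.8, 3.35, 0, 0], [0, 0, 0, 0, 0]],
  ],
)

```text
time_s: 8.42
position: [0.4396, 0.384, 0.1526]
eef_rot: [-3.113, -0.384, 0.005]
wrist_force: [-1.4, 0.5, -0.1]
width: 0.0003
```

```bash
python3 look.py l10
```

```text
t 8.4167 rack xy mm [-81.5 129. ] tip z 130.6 F [-1.37  0.47 -0.09] w 0.0002848401905104542 [-3.113 -0.384  0.005]
```

View pics/l10.png

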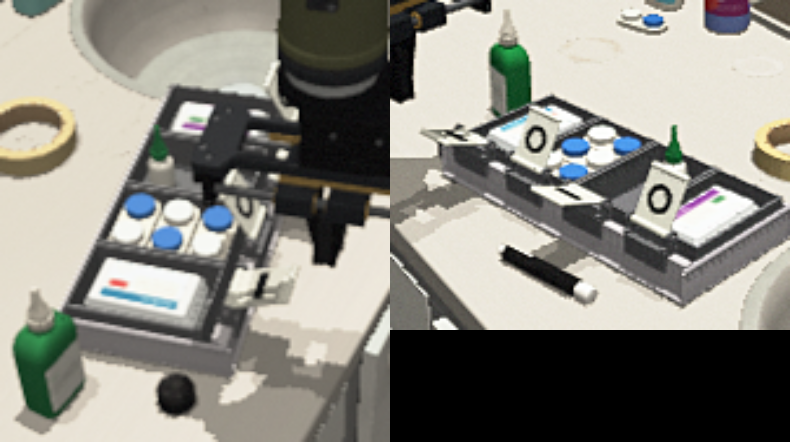

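>>> play_rows(
  increments=[
    [[0, 0, 0, 0, 0], [0, 0, 0, 0, 0], [0, 0, 0, 0, 0]],
  ],
)

```text
time_s: 8.82
position: [0.4453, 0.3746, 0.1535]
eef_rot: [3.12, 0.366, 0.0]
wrist_force: [0.6, 0.5, -0.8]
width: 0.0005
```

>>> play_rows(
  increments=[
    [[0, 0, 0, -2.4, 0], [0, 0, 0, -2.4, 0], [0, 0, 0, -2.2, 0], [0, 0, 0, 0, 0], [0, 0, 0, 0, 0], [0, 0, 0, 0, 0]],
  ],
)

```text
time_s: 9.32
position: [0.4455, 0.3763, 0.085]
eef_rot: [-3.119, -0.368, -0.002]
wrist_force: [-0.3, 0.2, 0.1]
width: 0.0008
```

```bash
python3 q.py l11 220 200 320 300 170 130 270 230
```

```text
t 9.3167 rack xy mm [-77.6 120.1] tip z 63.0 F [-0.27  0.18  0.13]
```

View pics/l11.png

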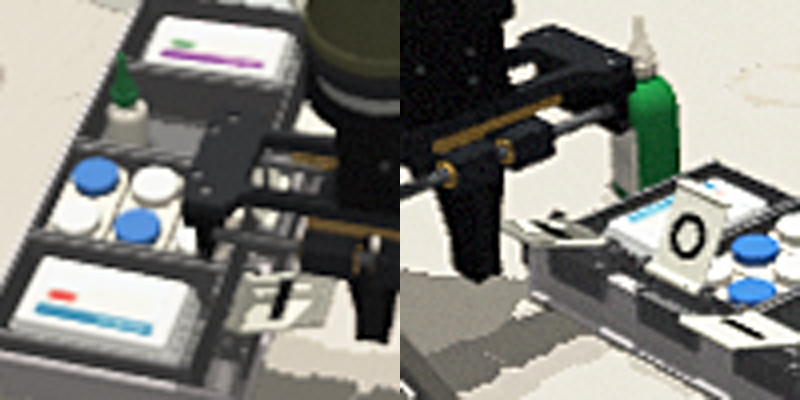

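>>> play_rows(
  increments=[
    [[0, 0.43, 0.1, 0, 0], [0, 0.43, 0.1, 0, 0], [0, 0.43, 0.1, 0, 0], [0, 0, 0, 0, 0], [0, 0, 0, 0, 0]],
  ],
)

```text
time_s: 9.83
position: [0.458, 0.3791, 0.0838]
eef_rot: [-3.12, -0.368, -0.0]
wrist_force: [-0.7, -0.6, 0.0]
width: 0.0
```

>>> play_rows(
  increments=[
    [[0, 0.1, 0.02, 0, 0], [0, 0, 0, 0, 0], [0, 0, 0, 0, 0]],
  ],
)

```text
time_s: 10.08
position: [0.4583, 0.3793, 0.0836]
eef_rot: [3.12, 0.37, -0.0]
wrist_force: [-0.1, -0.8, -0.5]
width: 0.0005
```

>>> play_rows(
  increments=[
    [[0, 0.1, 0.02, 0, 0], [0, 0, 0, 0, 0], [0, 0, 0, 0, 0]],
  ],
)

```text
time_s: 10.33
position: [0.4595, 0.3795, 0.0837]
eef_rot: [3.12, 0.369, 0.0]
wrist_force: [-0.0, 0.0, -1.4]
width: 0.0004
```

>>> play_rows(
  increments=[
    [[0, 0.1, 0.02, 0, 0], [0, 0, 0, 0, 0], [0, 0, 0, 0, 0]],
  ],
)

```text
time_s: 10.58
position: [0.4606, 0.3796, 0.0837]
eef_rot: [3.12, 0.369, 0.0]
wrist_force: [0.4, 0.6, -1.3]
width: 0.0004
```

>>> play_rows(
  increments=[
    [[0, 0.1, 0.02, 0, 0], [0, 0, 0, 0, 0], [0, 0, 0, 0, 0]],
  ],
)

```text
time_s: 10.83
position: [0.4608, 0.3797, 0.0836]
eef_rot: [3.119, 0.37, -0.002]
wrist_force: [-3.2, -0.8, 1.6]
width: 0.0006
```

Contact at −3 N. Now the same arc as before.

>>> play_rows(
  increments=[
    [[0, 0.2, 0.05, 0.5, 0], [0, 0.25, 0.06, 0.46, 0], [0, 0.29, 0.07, 0.43, 0], [0, 0.34, 0.08, 0.4, 0], [0, 0.37, 0.09, 0.36, 0], [0, 0, 0, 0, 0]],
  ],
)

```text
time_s: 11.33
position: [0.4787, 0.384, 0.1067]
eef_rot: [-3.118, -0.367, -0.007]
wrist_force: [1.2, 0.1, 0.1]
width: 0.0006
```

```bash
python3 q.py l12 220 200 320 300 170 130 270 230
```

```text
t 11.3333 rack xy mm [-43.5 119.9] tip z 84.7 F [1.21 0.11 0.07]
```

View pics/l12.png

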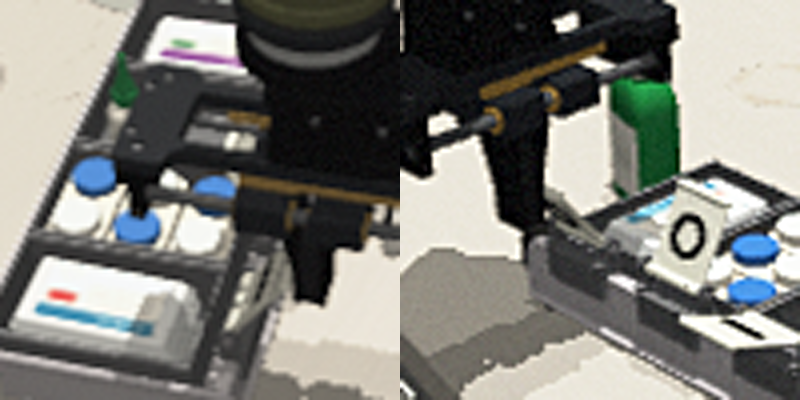

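The left tag is up on the finger at about (555,210) in the picture. I'll continue over the top.

>>> play_rows(
  increments=[
    [[0, 0.43, 0.1, 0.28, 0], [0, 0.45, 0.11, 0.23, 0], [0, 0.48, 0.11, 0.19, 0], [0, 0.49, 0.12, 0.14, 0], [0, 0.5, 0.12, 0.08, 0], [0, 0.5, 0.12, 0.04, 0], [0, 0.5, 0.12, 0, 0], [0, 0.5, 0.12, 0, 0]],
  ],
)

```text
time_s: 12.1
position: [0.515, 0.3927, 0.1147]
eef_rot: [3.12, 0.369, -0.0]
wrist_force: [0.2, 0.0, -0.5]
width: 0.0003
```

>>> play_rows(
  increments=[
    [[0, 0.3, 0.07, 0, 0], [0, 0.3, 0.07, 0, 0], [0, 0, 0, 0, 0]],
  ],
)

```text
time_s: 12.35
position: [0.5211, 0.394, 0.1146]
eef_rot: [3.12, 0.369, 0.0]
wrist_force: [-0.2, 0.6, 0.4]
width: 0.0006
```

>>> play_rows(
  increments=[
    [[0, -1.9, -0.47, 0, 0], [0, -1.9, -0.47, 0, 0], [0, -1.9, -0.47, 0, 0], [0, -1.9, -0.47, 0, 0], [0, 0, 0, 3, 0], [0, 0, 0, 3, 0], [0, 0, 0, 3, 0], [0, 0, 0, 0, 0]],
  ],
)

```text
time_s: 13.02
position: [0.4466, 0.3777, 0.2118]
eef_rot: [-3.114, -0.369, -0.015]
wrist_force: [0.4, 1.5, 1.4]
width: 0.0008
```

>>> play_rows(
  increments=[
    [[0, 0.8, -3.3, 0, 0], [0, 0.8, -3.3, 0, 0], [0, 0.8, -3.3, 0, 0], [0, 0.8, -3.3, 0, 0], [0, 0.8, -3.3, 0, 0], [0, 0.8, -3.3, 0, 0], [0, 0.8, -3.3, 0, 0], [0, 0, 0, 0, 0]],
  ],
)

```text
time_s: 13.68
position: [0.5024, 0.1356, 0.2047]
eef_rot: [3.117, 0.352, 0.001]
wrist_force: [0.8, -0.8, -0.2]
width: 0.0002
```

>>> play_rows(
  increments=[
    [[0, 0.4, -3.3, 0, 0], [0, 0.4, -3.3, 0, 0], [0, 0.4, -3.3, 0, 0], [0, 0.4, -3.3, 0, 0], [0, 0, 0, 0, 0], [0, 0, 0, 0, 0]],
  ],
)

```text
time_s: 14.18
position: [0.5165, 0.0102, 0.2047]
eef_rot: [3.12, 0.362, 0.0]
wrist_force: [-0.6, 0.5, 0.6]
width: 0.0005
```

```bash
python3 look.py l13
```

```text
t 14.1833 rack xy mm [ -93.9 -252.5] tip z 182.7 F [-0.6   0.49  0.63] w 0.0004929284444898467 [3.12  0.362 0.   ]
```

View pics/l13.png

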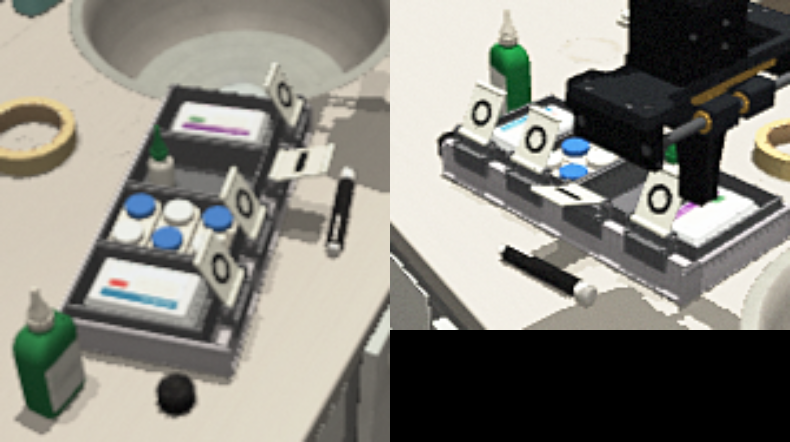

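All three full bins show the ring, tipped back. The drops tag is forward with its bar up, and the stock, penlight and loupe are where they were. Handing in.

```bash
python3 -c "
from rig import arm
print(arm.hand_in())"
```

```text
the job is handed in; nothing more can be done
None
```

I flipped the two wrong tags, the far-left and far-right ones in front of the two pack bins, from forward to fully back. The job is handed in at about 14 s of the 61 s. I used only the side of the closed fingertips.

- **First try:** On the right tag, the finger rose too early, the tag jammed lightly and fell back forward. I lowered the finger and followed the tag edge's arc, and that worked for both tags. The highest wrist force I read was about 6 N.
- **Last check:** After the arm moved clear, both cameras showed ring faces tipped back at the two pack bins and the cases. The drops tag was still forward with its bar up. The stock, penlight and loupe looked unmoved.
- **Not measured:** I judged the final tag angles from the pictures. The overlay fit that put the cases tag at 0.5 rad was made before I moved anything. I did not re-check the forceps at the end, because they were outside the last picture. The arm never worked near them.

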